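# Screw the eyepiece into the colour viewer

### The arm

A 6-joint arm with a two-finger parallel gripper is mounted at the origin on a cart in front of the work surface, level with it; the furniture and walls round the work are solid. World frame = base frame: x ahead of the robot, y to its left, z up, the work surface at z = 0. Lengths are in m, angles in rad, forces in N, time in s.
With the tool pointing down it reaches from about 0.275 to 0.725 m from the base axis. Payload 5.6 kg.
Tool frame: the origin (TCP) lies at the very end of the fingers, on their centre line; the grasp point (between the pads) lies 19 mm behind it; z points along the fingers, x is the direction in which the jaws open and shut, and the axes are right-handed (so a half turn about z gives the same grasp; the last joint's range is limited). The gripper opens to 85 mm and grips with 20 to 120 N. Pads are 22 mm wide; open, the fingers measure 114 mm over their backs; the gripper's body (76 mm by 85 mm) begins 54 mm behind the grasp point. The pads swing forward as they close: fully open they stand 13 mm farther back than shut.
Start: joints at [-0.972, 0.255, 0.108, 0, -1.424, -0.285], TCP at [0.17, -0.523, 0.231] pointing down, gripper open.
Joint ranges: [-2.95, 2.95], [-1.21, 1.97], [-1.09, 1.5], [-2.87, 1.71], [-2.94, -0.07], [-3.05, 3.05]. Speed limits (rad/s): [2.57, 2.57, 3.14, 3.14, 3.14, 3.14].

### API

Orientations are given as a rotation vector (axis times angle).
In Python, from workcell import manip gives the robot as it stands.
- The arm moves only by the tool jog_arm, never from a script. Its argument "rows" is a list of rows, each a list of 2 entries, a list of its own where there are three numbers: the shift along the world's x, y, z in cm, then the turn, a rotation vector about the world's x, y, z in degrees. In form: [[[tx, ty, tz], [ax, ay, az]], ...]. A call has 1 to 10 rows; each row shifts and turns the commanded pose from where the row before left it; what a row does not reach is not made up. A row lasts 1/10 s, in which the tool goes at most 50 mm and 8.59 degrees, less where a joint would pass 70% of its speed; a pose out of reach is approached as far as the arm can. A call with a gripper value outside its range is refused whole. "gripper" is the finger opening in cm, from 0 to 8.54, set as the call begins (left out, the last holds). The fingers move at their own pace and stop on an object; "squeeze" is the grip in N (left out, the last holds). Time passes only in rows, so rows that do not move let the fingers close. It gives the time, the measured TCP pose, the force and the opening at its end, in the units of the state.
- manip.read_state(): the state, without advancing time (a new reading comes with each control period).
- manip.read_camera(name): name is "side" or "top" or "wrist"; returns a dict with "image" (420x560x3 uint8, red, green, blue), "z_map" (420x560 float32, m along the optical axis (not along the pixel's ray), 0 where there is no reading), "fx", "fy", "cx", "cy" (pixels), "R" (3x3) and "t" (3): a world point X has camera coordinates R X + t. Camera axes: x right, y down, z forward; pixel columns grow to the right and rows downward; lengths in m; the calibration is good to about 2 mm. The wrist camera is an equidistant fisheye: a pixel r from the principal point sees the ray r / f radians off the axis. A picture is of the moment at which its call begins.
- manip.sign_off(): hands the job in, once; it reports no verdict.
Trained networks look in the newest picture that a camera, given by its name, has taken for a name from the list of things; names that differ only in an ending like _2 or _b are one class to them, and where a whole thing is asked for, a point or a joint stands for the part that bears it (a point fixed in the world has none). Each returns a list of dicts, best first, with "conf" (0 to 1); they miss things now and then, are a little off and sometimes report something else, mostly with a low value. They report only what shows in the picture. A call takes as long as a camera call. They do not tell look-alikes from the thing itself.
- manip.regions_of(camera, name): "mask" (420x560 bool, what is visible of it) and "rect" ([left, top, width, height] in pixels, round what is visible of it).
- manip.mark_of(camera, name): "position" ([row, column] in pixels: a listed point, or the origin of a listed thing).
The state is a dict: "clock": time; "joints": joint angles; "joint_velocities": joint speeds; "joint_efforts": joint torques, N m; "eef_pos": TCP position; "eef_rot": TCP orientation; "force": force on the tool from outside, world axes, zero at the start; "moment": the same for the moment, N m; "gripper_width": finger opening in m.
Only numpy, scipy, OpenCV 4.12 (cv2) and the standard library are available. Lean on these libraries where they do the work, as an engineer would, in place of code of your own. Each camera call takes 0.05 s, during which the arm holds its last target. There are 200 camera calls.

### The job

Screw the loose black eyepiece into the tube on top of the grey colour viewer. Stand it upright in the tube, a white dot at each white line, so that it rests on the thread; turn it backward (anticlockwise seen from above) until it drops a step, then forward (clockwise) until it is fully home, and let go. Work gently, never forcing the thread, and leave the other things on the table alone.

Things in the scene. Friction and masses are not known exactly. Their poses are not given: they have to be found in the camera images.
- eyepiece: Loose eyepiece, about 120 g, standing upright on the table on its spigot, 50 mm high. Origin at the centre of its underside, z up along its axis. Up to 19.3 mm it is a steel spigot 39 mm in diameter with a chamfered foot; above that the wider black barrel.
- barrel (a point): Middle of the eyepiece's black knurled round barrel, on the axis, 34.5 mm above the eyepiece's origin. The barrel is 56 mm in diameter and reaches from 19.3 to 50 mm above the origin: the part to grip, across its diameter in any direction.
- lugs (a point): Centre of the three lugs, on the eyepiece's axis, 8 mm above its origin. The lugs are round, 4 mm thick, and stand out radially from the spigot at the eyepiece's +x and 120 degrees either way to a radius of 23.7 mm. A white dot on the barrel's top and edge marks each; the three thirds are alike.
- viewer: Fixed grey colour viewer, 176 x 136 mm, housing 72 mm high with flat vents on top; origin at the centre of its underside on the table. An upright aluminium tube collar, outer diameter 69 mm, stands on it, its axis 25 mm towards the viewer's -x from the origin, its top edge 96 mm above the table.
- port (a point): Centre of the tube's mouth, level with the collar's top edge; axes as the viewer's. White lines on the collar at its +x and 120 degrees either way. Bore 50 mm; the three-start thread inside leaves 41.6 mm free for the spigot and is clocked differently each time (up to 29 degrees either way, not measured). Thread and viewer are rigid; a force above 35 N between eyepiece and viewer harms the thread.
- crest (a point): On the tube's axis, 8.8 mm below the mouth: about where the eyepiece's origin is (8 to 9.4 mm below) while its lugs rest on the crests, dots at the lines within 10 degrees. Turned anticlockwise, the lugs climb up to 1.4 mm and leave the crests' ends after about 6 to 87 degrees. Turned clockwise here, without the drop, they meet a rigid stop and cannot go home.
- step (a point): On the tube's axis, 15.2 mm below the mouth: the eyepiece's origin when the lugs have dropped a step off the crests' ends. If held, it must be lowered or let go to drop. About 5 degrees anticlockwise past the first place where it can drop, the lugs meet a rigid stop. From the step, clockwise, they pass under the crests.
- home (a point): On the tube's axis, 19 mm below the mouth: the eyepiece's origin when fully home, 0.3 mm left between barrel and collar. From the step, turned clockwise, the lugs go level for 3 to 9 degrees, then down a ramp under the crests, 0.067 mm per degree, 3.8 mm in all, to a rigid stop after 62 to 70 degrees. Play up and down 0.7 mm.
- dot (a point): One of the three white dots, on the barrel's top rim towards the eyepiece's +x, 28 mm from the axis, 50 mm above the eyepiece's origin.
- line_a (a point): White line on the collar's top edge towards the viewer's +x, 28 mm from the tube's axis.
- line_b (a point): The next white line, 120 degrees anticlockwise from above, 28 mm from the axis.
- line_c (a point): The third white line, 28 mm from the axis.
- label_box: Cardboard box with red and white top, 62 x 92 x 44 mm, origin at the centre of its underside; to be left alone.
- brass_weight: Small brass weight, 28 mm in diameter, 30 mm high, origin at the centre of its underside; to be left alone.
- vial_4: Small capped vial with green dye, 30 mm in diameter, 62 mm high, origin at the centre of its underside; to be left alone.
- vial_5: Small capped vial with violet dye, 30 mm in diameter, 62 mm high, origin at the centre of its underside; to be left alone.
There are look-alikes about, which are no part of the job. What is shaped like the eyepiece but green or purple is not meant.

How it is judged:
On the way, in this order (a step that is already met when the one before it is completed fails the run):
1. the eyepiece stands upright in the tube, resting on the thread's crests, its white dots at the white lines (horizontal distance between eyepiece and port below 0.004 m and angle between eyepiece's own z axis and vertical below 0.07 rad and z of eyepiece in the frame of port between -0.0112 and -0.0068 m and (horizontal distance between dot and line_a below 0.006 m or horizontal distance between dot and line_b below 0.006 m or horizontal distance between dot and line_c below 0.006 m)), for 0.2 s.
2. turned backward, it has dropped one step into the thread (horizontal distance between eyepiece and port below 0.004 m and angle between eyepiece's own z axis and vertical below 0.07 rad and z of eyepiece in the frame of port between -0.0168 and -0.013 m), for 0.1 s.
At the end, for the whole second after the job is handed in: The eyepiece is screwed home: its origin at least 17.3 mm below the collar's top edge (fully home is 19 mm), within 4 mm of the tube's axis, upright within 0.07 rad, at rest and released (horizontal distance between eyepiece and port below 0.004 m and angle between eyepiece's own z axis and vertical below 0.07 rad and z of eyepiece in the frame of port below -0.0173 m and linear speed of eyepiece below 0.02 m/s); the robot touches nothing.
It fails at once if the thread is forced: more than 35 N between eyepiece and viewer (contact force between eyepiece and viewer above 35 N).
It fails at once if another thing is moved by more than 20 mm (distance of any of label_box, brass_weight, vial_4, vial_5 from where it was at the start of the episode above 0.02 m).
It also fails if it takes over 72 s, if anything falls off the work surface, if the arm or the gripper's body presses on something with over 40 N, if the wrist force passes 120 N, or if a joint passes its speed limit or range.

## Working session

There is one attempt and no reset: what is moved stays moved. The work goes in short steps, Python scripts to look and compute and a tool call to move; the robot and the scene stay as the last step left them, time stands still between calls to the robot, and variables do not carry over. Pictures are saved under pics/ and viewed, about 8 in all and at most 12, crops included, and the job is handed in when it is done.

Besides the shell and the picture viewer there is one more tool, called after "Emit:" as name([rows], argument=value, ...), one row to a line, values as JSON. jog_arm: Moves the arm, as the interface text tells. Its arguments: {"type":"object","properties":{"rows":{"type":"array"},"gripper":{"type":"number"},"squeeze":{"type":"number"}},"required":["rows"]}

```bash
ls; mkdir -p pics
cat > h.py <<'E'
import numpy as np, cv2
from workcell import manip
def save(name,c): cv2.imwrite(f'pics/{name}.png',c['image'][:,:,::-1])
def ray(c,r,col,fish=False):
    x=(col-c['cx'])/c['fx'];y=(r-c['cy'])/c['fy']
    if fish:
        t=np.hypot(x,y); d=np.array([x/t*np.sin(t),y/t*np.sin(t),np.cos(t)]) if t>1e-9 else np.array([0,0,1.])
    else: d=np.array([x,y,1.])
    return -c['R'].T@c['t'], c['R'].T@d
def atz(c,r,col,z,fish=False):
    o,d=ray(c,r,col,fish); return o+d*(z-o[2])/d[2]
E
cat > a.py <<'E'
from h import *
ims=[]
for n in ['top','side']:
    c=manip.read_camera(n); ims.append(c['image'])
    for k in ['eyepiece','barrel','dot','viewer','port','line_a','label_box','brass_weight','vial_4']:
        for m in manip.mark_of(n,k)[:4]:
            r,cc=m['position']; z={'barrel':.0345,'dot':.05,'port':.096,'line_a':.096}.get(k,0)
            print(n,k,round(m['conf'],2),np.round(m['position'],1),np.round(atz(c,r,cc,z),4))
    print(-c['R'].T@c['t'],c['fx'])
    save(n+'0',c)
print(manip.read_state())
E
python3 a.py
```

```text
pics
top eyepiece 0.96 [184.2 256.3] [0.6782 0.1649 0.    ]
top eyepiece 0.74 [260.3 262.3] [0.4716 0.1499 0.    ]
top eyepiece 0.64 [226.  241.9] [0.5633 0.2038 0.    ]
top eyepiece 0.55 [266.4 217.4] [0.4572 0.2675 0.    ]
top barrel 0.88 [262.4 219.3] [0.4655 0.2579 0.0345]
top barrel 0.71 [223.5 241.3] [0.5646 0.2025 0.0345]
top barrel 0.55 [183.2 259.1] [0.6717 0.156  0.0345]
top barrel 0.37 [247.2 381.5] [ 0.4987 -0.1563  0.0345]
top dot 0.96 [214.4 235.5] [0.5858 0.2162 0.05  ]
top dot 0.92 [187.8 267.1] [0.6549 0.1347 0.05  ]
top dot 0.86 [268.1 256. ] [0.4493 0.1642 0.05  ]
top dot 0.7 [271.3 215.5] [0.4427 0.2648 0.05  ]
top viewer 0.59 [242.  367.6] [ 0.5162 -0.13    0.    ]
top port 0.7 [250.  378.2] [ 0.4863 -0.1306  0.096 ]
top port 0.5 [248.1 379.7] [ 0.4908 -0.1345  0.096 ]
top line_a 0.9 [236.3 373.6] [ 0.5194 -0.1217  0.096 ]
top line_a 0.88 [259.9 370.6] [ 0.463  -0.1109  0.096 ]
top line_a 0.7 [254.9 390.9] [ 0.4742 -0.1602  0.096 ]
top label_box 0.8 [233.5 168.9] [0.5456 0.3979 0.    ]
top brass_weight 0.45 [171.6 219.6] [0.7153 0.2656 0.    ]
top vial_4 0.67 [16
[... 1508 characters left out ...]
497432] 538.7136491393954
{'clock': 1.0, 'joints': array([-9.72417252e-01,  2.55088728e-01,  1.08188217e-01,  1.55383059e-05,
       -1.42391059e+00, -2.84609456e-01]), 'joint_velocities': array([-0.00093407, -0.00030892,  0.00067025, -0.00144183, -0.00096027,
        0.00071468]), 'joint_efforts': array([ 1.98861921e-04, -3.86405826e+01,  2.38071817e+01,  5.36809534e+00,
       -5.54755661e-04,  2.36280857e-05]), 'eef_pos': array([ 0.16977203, -0.52312732,  0.2312868 ]), 'eef_rot': array([-1.84706284e+00, -2.54122870e+00,  1.49060331e-05]), 'force': array([ 0.09038993, -0.82117392, -0.53782488]), 'moment': array([-0.02511257,  0.01663649,  0.0022903 ]), 'gripper_width': 0.08532369329905899}
```

```bash
python3 -c "
import cv2
a=cv2.imread('pics/top0.png')[130:310,140:420]
cv2.imwrite('pics/top0c.png',cv2.resize(a,None,fx=2.85,fy=2.85,interpolation=cv2.INTER_CUBIC))"
```

```text
(no output)
```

View pics/top0c.png

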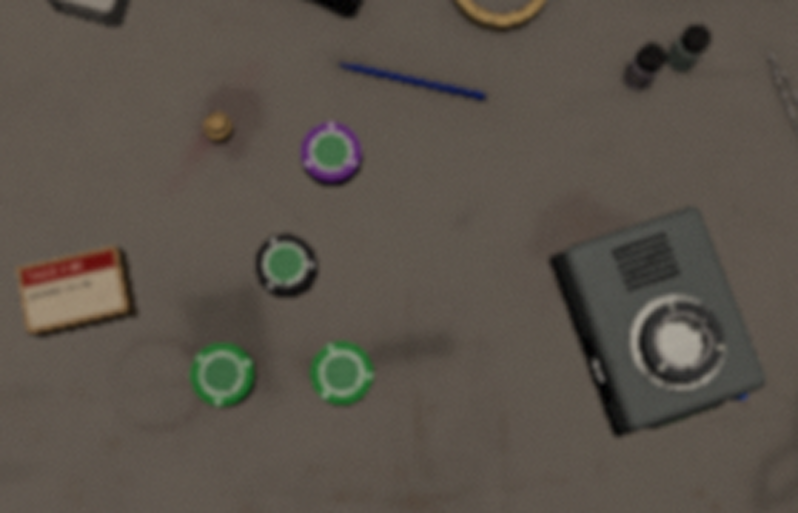

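Black at crop (286,265) → full-image pixel row 223, col 240. It fits the description because its barrel is black and it stands loose. The look-alikes are purple at (183,256) and green at (261,218) and (261,260). The tube is near row 250, col 378. I'll go over the tube first, with the wrist camera.

Emit:
jog_arm([
  [[1, 2, 2.0], [0, 0, 0]],
  [[3, 3.7, 1], [0, 0, 0]],
  [[3, 3.7, 0], [0, 0, 0]],
  [[3, 3.7, 0], [0, 0, 0]],
  [[3, 3.7, 0], [0, 0, 0]],
  [[3, 3.7, 0], [0, 0, 0]],
  [[3, 3.7, 0], [0, 0, 0]],
  [[3, 3.7, 0], [0, 0, 0]],
  [[3, 3.7, 0], [0, 0, 0]],
  [[3, 3.7, 0], [0, 0, 0]],
])

```text
clock: 2.0
eef_pos: [0.4507, -0.1683, 0.2617]
eef_rot: [1.846, 2.541, 0.001]
force: [0.3, -0.5, 0.8]
gripper_width: 0.0856
```

Emit:
jog_arm([
  [[2.5, 2, 0], [0, 0, 0]],
  [[1.2, 1.6, 0], [0, 0, 0]],
  [[0, 0, 0], [0, 0, 0]],
  [[0, 0, 0], [0, 0, 0]],
])

```text
clock: 2.4
eef_pos: [0.4867, -0.134, 0.2612]
eef_rot: [-1.846, -2.542, 0.001]
force: [0.1, -0.5, -0.6]
gripper_width: 0.0855
```

```bash
cat > b.py <<'E'
from h import *
import sys
zt=float(sys.argv[2])
c=manip.read_camera('wrist'); s=manip.read_state(); save(sys.argv[1],c)
o=-c['R'].T@c['t']; print('cam',o,'axis',c['R'][2],'f',c['fx'],'tcp',s['eef_pos'],'rot',s['eef_rot'],s['clock'],s['joints'])
for k in sys.argv[3:]:
    for m in manip.mark_of('wrist',k)[:4]:
        r,cc=m['position']; print(k,round(m['conf'],2),np.round(m['position'],1),np.round(atz(c,r,cc,zt,True),4))
E
python3 b.py w1 0.096 port line_a
```

```text
cam [ 0.42325103 -0.15457327  0.40385948] axis [ 0.2516094   0.08228323 -0.96432473] f 325.19226210127806 tcp [ 0.4864742  -0.13447646  0.26134794] rot [ 1.84710081e+00  2.54118899e+00 -3.44835899e-04] 2.45 [ 4.13444081e-02  1.57447203e-01  5.98854503e-02  1.90922911e-04
 -1.47334825e+00 -1.29842184e+00]
port 0.91 [194.5 280.2] [ 0.4929 -0.1359  0.096 ]
line_a 0.84 [219.3 281.9] [ 0.5164 -0.1266  0.096 ]
line_a 0.81 [177.3 307. ] [ 0.4687 -0.1166  0.096 ]
line_a 0.75 [175.5 254.1] [ 0.4828 -0.1656  0.096 ]
```

View pics/w1.png

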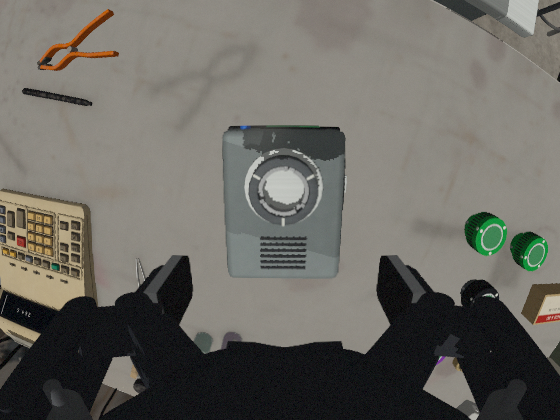

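The picture shows the collar centred near pixel (285,188), with white lines at (283,222), (312,178) and (254,176). Next I rectify it onto the mouth plane to refine the centre and yaw.

```bash
cat >> h.py <<'E'
def rect(c,x,y,z,half=.05,res=.00025):
    n=int(2*half/res); g=(np.arange(n)-n/2+.5)*res
    X=np.stack([x-g[:,None]+0*g[None], y-g[None]+0*g[:,None], np.full((n,n),z)],-1)  # row down = -x, col right = -y
    P=X@c['R'].T+c['t']; rr=np.hypot(P[...,0],P[...,1]); th=np.arctan2(rr,P[...,2]); k=th/np.maximum(rr,1e-9)
    u=(c['cx']+c['fx']*k*P[...,0]).astype('f4'); v=(c['cy']+c['fy']*k*P[...,1]).astype('f4')
    return cv2.remap(c['image'],u,v,cv2.INTER_CUBIC)
def cloud(c):
    r,k=np.mgrid[:420,:560]; x=(k-c['cx'])/c['fx'];y=(r-c['cy'])/c['fy'];t=np.hypot(x,y)+1e-9
    z=c['z_map']; q=z*np.tan(np.minimum(t,1.4))/t
    P=np.stack([x*q,y*q,z],-1); W=(P-c['t'])@c['R']; W[z<=0]=np.nan; return W
E
cat > p.py <<'E'
from h import *
import sys
n,x,y,z=sys.argv[1],*map(float,sys.argv[2:5])
c=manip.read_camera('wrist'); W=cloud(c)
m=(np.hypot(W[...,0]-x,W[...,1]-y)<.045)&(abs(W[...,2]-z)<.006)
Q=W[m]; print('pts',len(Q),'z med',np.median(Q[:,2]))
(cx,cy),r=cv2.minEnclosingCircle((Q[:,:2]*1000).astype('f4')); print('enc',cx,cy,r)
I=rect(c,x,y,z); cv2.imwrite(f'pics/{n}.png',cv2.resize(I[:,:,::-1],(600,600)))
np.savez(n,W=W,I=I)
E
python3 p.py port1 .4893 -.1363 .096
```

```text
pts 2332 z med 0.09559191619527846
enc 489.05615234375 -134.12037658691406 34.56236267089844
```

View pics/port1.png

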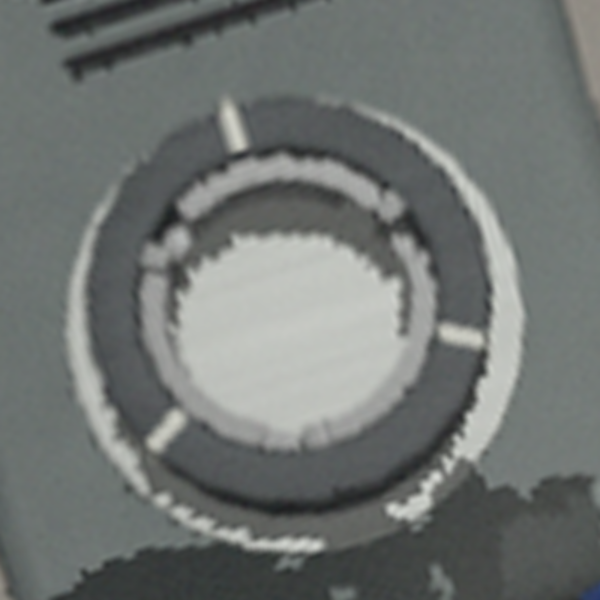

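The rectified view shows the collar ring centred near (288,300), with lines at (232,125), (166,430) and (461,334). That puts the port at (0.4893,-0.1343) with yaw about 17.8°. Now the eyepiece, from the same relative view.

Emit:
jog_arm([
  [[0.9, 4.2, 0], [0, 0, 0]],
  [[0.9, 4.2, 0], [0, 0, 0]],
  [[0.9, 4.2, 0], [0, 0, 0]],
  [[0.9, 4.2, 0], [0, 0, 0]],
  [[0.9, 4.2, -0.5], [0, 0, 0]],
  [[0.9, 4.2, -1], [0, 0, 0]],
  [[0.9, 4.2, -1.5], [0, 0, 0]],
  [[1, 4.3, -1.7], [0, 0, 0]],
  [[0, 0, 0], [0, 0, 0]],
  [[0, 0, 0], [0, 0, 0]],
])

```text
clock: 3.6
eef_pos: [0.5597, 0.2029, 0.2136]
eef_rot: [-1.846, -2.542, 0.003]
force: [-1.4, -0.6, -0.1]
gripper_width: 0.0858
```

```bash
python3 b.py w2 .05 dot eyepiece; python3 p.py ep1 .560 .203 .05
```

```text
cam [0.49628832 0.18247189 0.35631344] axis [ 0.25084809  0.0812713  -0.96460884] f 325.19226210127806 tcp [0.55996532 0.20218103 0.21457935] rot [ 1.84717594e+00  2.54053234e+00 -1.59777733e-04] 3.65 [ 6.09164875e-01  3.50327845e-01  1.98361587e-01  5.26841470e-04
 -1.41875764e+00 -1.86658802e+00]
dot 0.86 [223.4 288.9] [0.5906 0.2179 0.05  ]
dot 0.85 [255.  203.7] [0.6518 0.1442 0.05  ]
dot 0.74 [ 98. 386.] [0.4431 0.2673 0.05  ]
dot 0.64 [ 67.1 289.8] [0.4468 0.1716 0.05  ]
eyepiece 0.85 [ 90.5 269.4] [0.4739 0.1605 0.05  ]
eyepiece 0.83 [120.5 360.8] [0.4727 0.2509 0.05  ]
eyepiece 0.82 [185.3 283.2] [0.5558 0.2007 0.05  ]
eyepiece 0.62 [254.4 225.1] [0.6435 0.1658 0.05  ]
pts 2450 z med 0.050330669225093744
enc 565.9107666015625 205.935302734375 28.312068939208984
```

View pics/ep1.png

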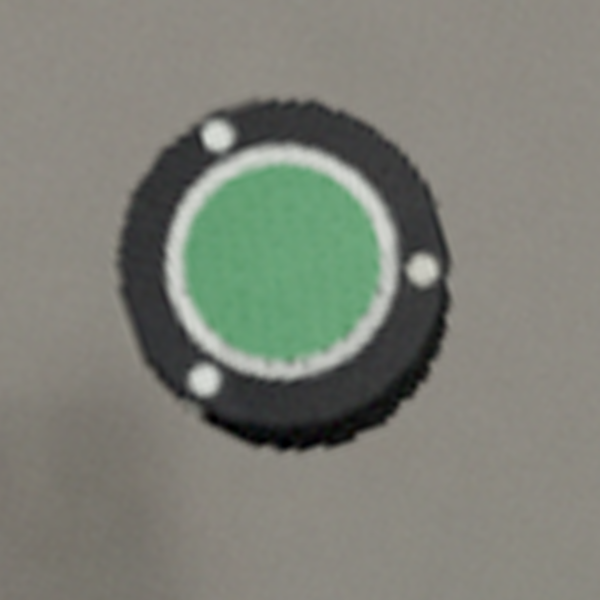

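Dots at crop (218,135), (203,380) and (423,269), with the centre at (283,262). That puts the eyepiece at (0.5661,0.2059), dot yaw 26.7°. I'll grasp it in two perpendicular directions so it is truly centred on the TCP, then use it to calibrate the wrist camera's bias.

Emit:
jog_arm([
  [[0.6, 0.4, -3], [0, 0, 0]],
  [[0, 0, -4.5], [0, 0, 0]],
  [[0, 0, -4.5], [0, 0, 0]],
  [[0, 0, -4], [0, 0, 0]],
  [[0, 0, -2.4], [0, 0, 0]],
  [[0, 0, -1.0], [0, 0, 0]],
  [[0, 0, 0], [0, 0, 0]],
  [[0, 0, 0], [0, 0, 0]],
], gripper=8.5, squeeze=25)

```text
clock: 4.6
eef_pos: [0.5671, 0.2071, 0.0222]
eef_rot: [1.846, 2.54, 0.004]
force: [0.3, -0.4, 0.5]
gripper_width: 0.0849
```

Emit:
jog_arm([
  [[0, 0, 0], [0, 0, 0]],
  [[0, 0, 0], [0, 0, 0]],
  [[0, 0, 0], [0, 0, 0]],
  [[0, 0, 0], [0, 0, 0]],
  [[0, 0, 0], [0, 0, 0]],
  [[0, 0, 0], [0, 0, 0]],
  [[0, 0, 0], [0, 0, 0]],
  [[0, 0, 0], [0, 0, 0]],
], gripper=5)

```text
clock: 5.4
eef_pos: [0.5667, 0.2072, 0.022]
eef_rot: [1.846, 2.541, 0.003]
force: [-1.6, -0.4, 5.2]
gripper_width: 0.0549
```

Emit:
jog_arm([
  [[0, 0, 0], [0, 0, 0]],
  [[0, 0, 0], [0, 0, 0]],
  [[0, 0, 0], [0, 0, 0]],
  [[0, 0, 0], [0, 0, 0]],
  [[0, 0, 0], [0, 0, 0]],
  [[0, 0, 0], [0, 0, 5]],
  [[0, 0, 0], [0, 0, 8]],
  [[0, 0, 0], [0, 0, 8]],
  [[0, 0, 0], [0, 0, 8]],
  [[0, 0, 0], [0, 0, 8]],
], gripper=8.5)

```text
clock: 6.4
eef_pos: [0.5658, 0.2068, 0.0202]
eef_rot: [-0.937, -2.999, 0.0]
force: [-0.1, -1.0, 0.3]
gripper_width: 0.0852
```

Emit:
jog_arm([
  [[0, 0, 0], [0, 0, 8]],
  [[0, 0, 0], [0, 0, 8]],
  [[0, 0, 0], [0, 0, 8]],
  [[0, 0, 0], [0, 0, 8]],
  [[0, 0, 0], [0, 0, 8]],
  [[0, 0, 0], [0, 0, 8]],
  [[0, 0, 0], [0, 0, 5]],
  [[0, 0, 0], [0, 0, 0]],
  [[0, 0, 0], [0, 0, 0]],
])

```text
clock: 7.3
eef_pos: [0.5658, 0.2069, 0.0202]
eef_rot: [0.487, -3.104, 0.0]
force: [0.3, -0.9, -0.6]
gripper_width: 0.0849
```

Emit:
jog_arm([
  [[0, 0, 0], [0, 0, 0]],
  [[0, 0, 0], [0, 0, 0]],
  [[0, 0, 0], [0, 0, 0]],
  [[0, 0, 0], [0, 0, 0]],
  [[0, 0, 0], [0, 0, 0]],
  [[0, 0, 0], [0, 0, 0]],
  [[0, 0, 0], [0, 0, 0]],
  [[0, 0, 0], [0, 0, 0]],
], gripper=5)

```text
clock: 8.1
eef_pos: [0.5658, 0.2069, 0.0204]
eef_rot: [-0.491, 3.103, -0.0]
force: [-1.0, -0.3, 3.0]
gripper_width: 0.0553
```

Emit:
jog_arm([
  [[0, 0, 0], [0, 0, 0]],
  [[0, 0, 0], [0, 0, 0]],
  [[0, 0, 0], [0, 0, 0]],
  [[0, 0, 0], [0, 0, 0]],
  [[0, 0, 0], [0, 0, 0]],
  [[0, 0, 3], [0, 0, 0]],
  [[0, 0, 4.5], [0, 0, -8]],
  [[0, 0, 4.5], [0, 0, -8]],
  [[0, 0, 4.4], [0, 0, -8]],
  [[0, 0, 3], [0, 0, -8]],
], gripper=8.5)

```text
clock: 9.1
eef_pos: [0.5665, 0.207, 0.2182]
eef_rot: [0.392, 3.113, 0.004]
force: [-0.5, -0.3, -0.0]
gripper_width: 0.0849
```

Emit:
jog_arm([
  [[0, 0, 0], [0, 0, -8]],
  [[0, 0, 0], [0, 0, -8]],
  [[0, 0, 0], [0, 0, -8]],
  [[0, 0, 0], [0, 0, -8]],
  [[0, 0, 0], [0, 0, -8]],
  [[0, 0, 0], [0, 0, -8]],
  [[0, 0, 0], [0, 0, -8]],
  [[0, 0, 0], [0, 0, -2]],
  [[0, 0, 0], [0, 0, 0]],
  [[0, 0, 0], [0, 0, 0]],
])

```text
clock: 10.1
eef_pos: [0.5657, 0.2068, 0.2142]
eef_rot: [-1.845, -2.542, 0.0]
force: [0.2, 0.1, 0.3]
gripper_width: 0.085
```

```bash
python3 b.py w3 .05 dot; python3 p.py ep2 .566 .206 .05
```

```text
cam [0.50221886 0.18626655 0.35689029] axis [ 0.25188489  0.08253033 -0.96423169] f 325.19226210127806 tcp [0.56574704 0.20688934 0.21423571] rot [-1.84558615e+00 -2.54221017e+00  6.93115431e-05] 10.15 [ 6.09745476e-01  3.64791352e-01  2.18839649e-01 -7.41422250e-05
 -1.42491670e+00 -1.86563129e+00]
dot 0.94 [ 61.2 291.3] [0.4471 0.1752 0.05  ]
dot 0.86 [217.7 288.7] [0.5916 0.2202 0.05  ]
dot 0.57 [ 87.6 382.8] [0.4408 0.2653 0.05  ]
pts 2496 z med 0.05033708744089632
enc 565.8029174804688 207.34840393066406 28.226577758789062
```

View pics/ep2.png

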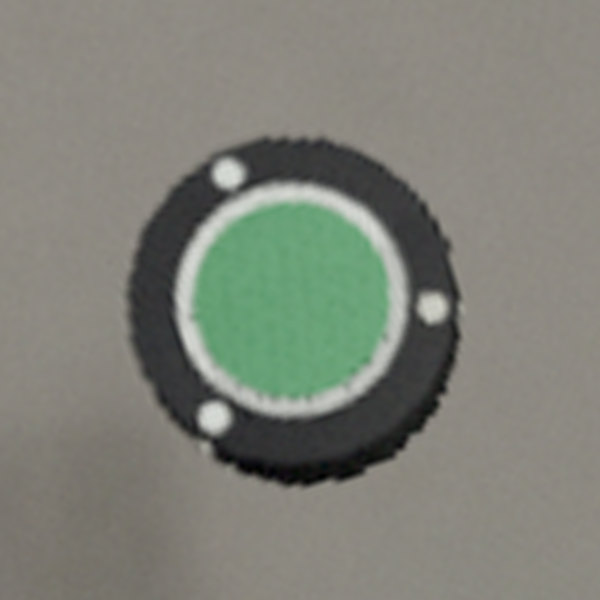

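Ring centred at (292,300) in the rectified view, dots at (228,174), (213,417) and (432,307). The camera bias is only about (0.1,0.4) mm, so the corrected port is at (0.4891,-0.1346). Grasp and lift.

Emit:
jog_arm([
  [[0, 0, -4.4], [0, 0, 0]],
  [[0, 0, -4.5], [0, 0, 0]],
  [[0, 0, -4.5], [0, 0, 0]],
  [[0, 0, -3.5], [0, 0, 0]],
  [[0, 0, -2.0], [0, 0, 0]],
  [[0, 0, -0.5], [0, 0, 0]],
  [[0, 0, 0], [0, 0, 0]],
  [[0, 0, 0], [0, 0, 0]],
  [[0, 0, 0], [0, 0, 0]],
])

```text
clock: 11.15
eef_pos: [0.5668, 0.2075, 0.022]
eef_rot: [1.846, 2.54, 0.005]
force: [-0.2, 0.2, -0.1]
gripper_width: 0.0852
```

Emit:
jog_arm([
  [[0, 0, 0], [0, 0, 0]],
  [[0, 0, 0], [0, 0, 0]],
  [[0, 0, 0], [0, 0, 0]],
  [[0, 0, 0], [0, 0, 0]],
  [[0, 0, 0], [0, 0, 0]],
  [[0, 0, 0], [0, 0, 0]],
  [[0, 0, 0], [0, 0, 0]],
  [[0, 0, 0], [0, 0, 0]],
], gripper=5, squeeze=30)

```text
clock: 11.95
eef_pos: [0.5663, 0.2071, 0.0212]
eef_rot: [1.846, 2.541, 0.002]
force: [-0.9, -0.1, 6.9]
gripper_width: 0.0551
```

Emit:
jog_arm([
  [[0, 0, 1], [0, 0, 0]],
  [[0, 0, 2], [0, 0, 0]],
  [[0, 0, 3], [0, 0, 0]],
  [[0, 0, 3], [0, 0, 0]],
  [[0, 0, 3], [0, 0, 0]],
  [[0, 0, 2], [0, 0, 0]],
  [[0, 0, 0], [0, 0, 0]],
  [[0, 0, 0], [0, 0, 0]],
])

```text
clock: 12.75
eef_pos: [0.5654, 0.2069, 0.1601]
eef_rot: [-1.847, -2.54, -0.0]
force: [-0.1, -0.4, -1.9]
gripper_width: 0.0549
```

Emit:
jog_arm([
  [[-0.95, -4.27, 0], [0, 0, -1.1]],
  [[-0.95, -4.27, 0], [0, 0, -1.1]],
  [[-0.95, -4.27, 0], [0, 0, -1.1]],
  [[-0.95, -4.27, 0], [0, 0, -1.1]],
  [[-0.95, -4.27, 0], [0, 0, -1.1]],
  [[-0.95, -4.27, 0], [0, 0, -1.1]],
  [[-0.95, -4.27, 0], [0, 0, -1.1]],
  [[-0.95, -4.26, 0], [0, 0, -1.2]],
  [[0, 0, 0], [0, 0, 0]],
  [[0, 0, 0], [0, 0, 0]],
])

```text
clock: 13.75
eef_pos: [0.4886, -0.1354, 0.1589]
eef_rot: [-2.04, -2.386, 0.002]
force: [-0.8, 1.2, -1.0]
gripper_width: 0.055
```

Emit:
jog_arm([
  [[0, 0, 0], [0, 0, 0]],
  [[0, 0, 0], [0, 0, 0]],
  [[0, 0, 0], [0, 0, 0]],
])

```text
clock: 14.05
eef_pos: [0.49, -0.1337, 0.1601]
eef_rot: [-2.036, -2.392, 0.0]
force: [1.0, 0.8, -0.8]
gripper_width: 0.055
```

```bash
python3 b.py w4 .189 dot; python3 p.py ep3 .489 -.1346 .189
python3 - <<'E'
from h import *
s=manip.read_state();print(s)
for n,z in [('top',.189),('top',.096)]:
    c=manip.read_camera(n)
    for m in manip.mark_of(n,'dot')[:4]:print(m['conf'],atz(c,*m['position'],z))
E
```

```text
cam [ 0.42403889 -0.14424114  0.30273152] axis [ 0.26127756  0.04281171 -0.96431385] f 325.19226210127806 tcp [ 0.49000135 -0.13381399  0.16014052] rot [-2.03676125e+00 -2.39161222e+00  9.69206915e-05] 14.1 [ 4.21892370e-02  2.06623965e-01 -1.38424083e-01 -1.12778063e-04
 -1.22595351e+00 -1.45302669e+00]
dot 0.69 [343.2 292.4] [ 0.5156 -0.1257  0.189 ]
pts 14245 z med 0.1893834353632553
enc 483.72857666015625 -134.7493133544922 41.256805419921875
{'clock': 14.2, 'joints': array([ 4.17162232e-02,  2.06443430e-01, -1.38390890e-01, -4.66323002e-05,
       -1.22597285e+00, -1.45298203e+00]), 'joint_velocities': array([-5.74825910e-03, -1.65046556e-03,  1.10966563e-03, -3.22324554e-04,
       -1.90736311e-04,  8.47237102e-05]), 'joint_efforts': array([ 3.85782542e-02, -3.51239169e+01,  2.29997027e+01,  5.24406642e+00,
       -5.58951579e-04, -1.08053362e-03]), 'eef_pos': array([ 0.48994974, -0.13406782,  0.16025001]), 'eef_rot': array([-2.03736658e+00, -2.39133946e+00, -3.89933312e-05]), 'force': array([ 0.43098089, -0.5326255 , -1.01133317]), 'moment': array([0.04775152, 0.01955121, 0.02690077]), 'gripper_width': 0.05503790571553463}
0.87 [0.62330536 0.13808894 0.189     ]
0.78 [0.43715798 0.24914539 0.189     ]
0.74 [0.43851131 0.15978972 0.189     ]
0.97 [0.44473447 0.16718677 0.096     ]
0.76 [0.64446901 0.13704795 0.096     ]
0.6 [0.44686995 0.25883819 0.096     ]
```

View pics/ep3.png

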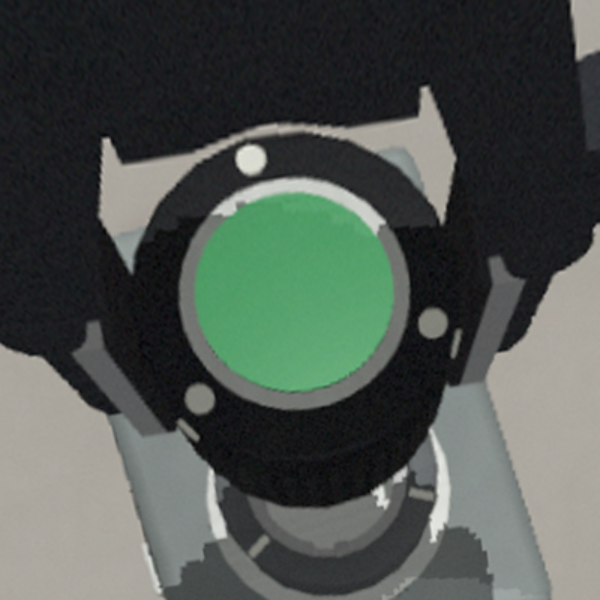

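In-hand view: ring centred at (294,293), dots at (251,159), (199,399) and (432,323). The eyepiece is centred on the TCP to about 0.3 mm with yaw 17.9°, which matches the lines. Correct xy and descend.

Emit:
jog_arm([
  [[-0.09, -0.06, -1], [0, 0, 0]],
  [[0, 0, -1.5], [0, 0, 0]],
  [[0, 0, -1], [0, 0, 0]],
  [[0, 0, -0.4], [0, 0, 0]],
  [[0, 0, -0.1], [0, 0, 0]],
  [[0, 0, 0], [0, 0, 0]],
  [[0, 0, 0], [0, 0, 0]],
  [[0, 0, 0], [0, 0, 0]],
])

```text
clock: 15.2
eef_pos: [0.4892, -0.1353, 0.1208]
eef_rot: [2.038, 2.39, 0.001]
force: [0.1, 0.1, -1.5]
gripper_width: 0.0552
```

Emit:
jog_arm([
  [[0, 0, -0.1], [0, 0, 0]],
  [[0, 0, -0.1], [0, 0, 0]],
  [[0, 0, -0.1], [0, 0, 0]],
  [[0, 0, -0.1], [0, 0, 0]],
  [[0, 0, -0.1], [0, 0, 0]],
  [[0, 0, -0.1], [0, 0, 0]],
  [[0, 0, 0], [0, 0, 0]],
  [[0, 0, 0], [0, 0, 0]],
])

```text
clock: 16.0
eef_pos: [0.4889, -0.1352, 0.1143]
eef_rot: [2.039, 2.39, -0.0]
force: [-0.5, 0.1, -0.9]
gripper_width: 0.055
```

Emit:
jog_arm([
  [[0.02, 0.05, -0.1], [0, 0, 0]],
  [[0, 0, -0.1], [0, 0, 0]],
  [[0, 0, -0.1], [0, 0, 0]],
  [[0, 0, -0.05], [0, 0, 0]],
  [[0, 0, -0.05], [0, 0, 0]],
  [[0, 0, 0], [0, 0, 0]],
  [[0, 0, 0], [0, 0, 0]],
])

```text
clock: 16.7
eef_pos: [0.4891, -0.1347, 0.1103]
eef_rot: [2.039, 2.39, 0.0]
force: [0.2, -0.0, 0.7]
gripper_width: 0.0552
```

Emit:
jog_arm([
  [[0, 0, -0.05], [0, 0, 0]],
  [[0, 0, -0.05], [0, 0, 0]],
  [[0, 0, 0], [0, 0, 0]],
  [[0, 0, 0], [0, 0, 0]],
])

```text
clock: 17.1
eef_pos: [0.489, -0.1347, 0.1092]
eef_rot: [-2.039, -2.39, 0.0]
force: [-0.6, -0.6, -1.0]
gripper_width: 0.0551
```

Emit:
jog_arm([
  [[0, 0, -0.05], [0, 0, 0]],
  [[0, 0, -0.05], [0, 0, 0]],
  [[0, 0, 0], [0, 0, 0]],
  [[0, 0, 0], [0, 0, 0]],
])

```text
clock: 17.5
eef_pos: [0.4892, -0.1348, 0.1085]
eef_rot: [2.038, 2.39, 0.0]
force: [0.3, 0.4, 0.1]
gripper_width: 0.0547
```

Emit:
jog_arm([
  [[0, 0, -0.03], [0, 0, 0]],
  [[0, 0, 0], [0, 0, 0]],
  [[0, 0, 0], [0, 0, 0]],
])

```text
clock: 17.8
eef_pos: [0.4893, -0.1348, 0.1083]
eef_rot: [2.038, 2.39, 0.0]
force: [-0.6, 0.1, 3.9]
gripper_width: 0.0552
```

Emit:
jog_arm([
  [[0, 0, 0], [0, 0, 0]],
  [[0, 0, 0], [0, 0, 2]],
  [[0, 0, 0], [0, 0, 2]],
  [[0, 0, 0], [0, 0, 0]],
  [[0, 0, 0], [0, 0, 0]],
])

```text
clock: 18.3
eef_pos: [0.4895, -0.1349, 0.1083]
eef_rot: [1.954, 2.459, 0.0]
force: [-0.9, 0.4, 4.3]
gripper_width: 0.0552
```

Emit:
jog_arm([
  [[0, 0, 0], [0, 0, 2]],
  [[0, 0, 0], [0, 0, 2]],
  [[0, 0, 0], [0, 0, 0]],
  [[0, 0, 0], [0, 0, 0]],
])

```text
clock: 18.7
eef_pos: [0.4895, -0.1348, 0.1084]
eef_rot: [1.868, 2.525, 0.001]
force: [-1.0, 0.1, 5.4]
gripper_width: 0.0552
```

Emit:
jog_arm([
  [[0, 0, 0.005], [0, 0, 2]],
  [[0, 0, 0], [0, 0, 2]],
  [[0, 0, 0.005], [0, 0, 2]],
  [[0, 0, 0], [0, 0, 2]],
  [[0, 0, 0], [0, 0, 0]],
  [[0, 0, 0], [0, 0, 0]],
])

```text
clock: 19.3
eef_pos: [0.4895, -0.1348, 0.1085]
eef_rot: [1.687, 2.649, 0.001]
force: [-0.8, 0.6, 4.7]
gripper_width: 0.0552
```

Emit:
jog_arm([
  [[0, 0, 0.005], [0, 0, 2]],
  [[0, 0, 0], [0, 0, 2]],
  [[0, 0, 0.005], [0, 0, 2]],
  [[0, 0, 0], [0, 0, 2]],
  [[0, 0, 0], [0, 0, 0]],
  [[0, 0, 0], [0, 0, 0]],
])

```text
clock: 19.9
eef_pos: [0.4895, -0.1349, 0.1086]
eef_rot: [1.498, 2.76, 0.0]
force: [-0.6, 0.4, 5.6]
gripper_width: 0.0549
```

Emit:
jog_arm([
  [[0, 0, 0.005], [0, 0, 2]],
  [[0, 0, 0], [0, 0, 2]],
  [[0, 0, 0.005], [0, 0, 2]],
  [[0, 0, 0], [0, 0, 0]],
  [[0, 0, 0], [0, 0, 0]],
])

```text
clock: 20.4
eef_pos: [0.4895, -0.1349, 0.1087]
eef_rot: [1.352, 2.835, 0.0]
force: [-1.4, 0.0, 5.2]
gripper_width: 0.0552
```

Emit:
jog_arm([
  [[0, 0, 0], [0, 0, 2]],
  [[0, 0, 0.005], [0, 0, 2]],
  [[0, 0, 0], [0, 0, 0]],
  [[0, 0, 0], [0, 0, 0]],
])

```text
clock: 20.8
eef_pos: [0.4889, -0.135, 0.1084]
eef_rot: [-1.253, -2.881, 0.001]
force: [-2.0, -0.2, 5.5]
gripper_width: 0.0547
```

Emit:
jog_arm([
  [[0, 0, 0], [0, 0, 2]],
  [[0, 0, 0.005], [0, 0, 2]],
  [[0, 0, 0], [0, 0, 0]],
  [[0, 0, 0], [0, 0, 0]],
])

```text
clock: 21.2
eef_pos: [0.4888, -0.1345, 0.1077]
eef_rot: [-1.152, -2.922, -0.0]
force: [0.1, -0.3, -0.5]
gripper_width: 0.0553
```

The force dropped at about 38°, so the lugs are off the crests. Lower.

Emit:
jog_arm([
  [[0, 0, -0.05], [0, 0, 0]],
  [[0, 0, -0.05], [0, 0, 0]],
  [[0, 0, 0], [0, 0, 0]],
  [[0, 0, 0], [0, 0, 0]],
])

```text
clock: 21.6
eef_pos: [0.4891, -0.1347, 0.1073]
eef_rot: [-1.15, -2.924, -0.0]
force: [0.7, 1.1, -0.7]
gripper_width: 0.0555
```

Emit:
jog_arm([
  [[0, 0, -0.05], [0, 0, 0]],
  [[0, 0, -0.05], [0, 0, 0]],
  [[0, 0, 0], [0, 0, 0]],
  [[0, 0, 0], [0, 0, 0]],
])

```text
clock: 22.0
eef_pos: [0.4892, -0.1348, 0.1064]
eef_rot: [1.149, 2.923, 0.0]
force: [0.5, 1.0, -0.6]
gripper_width: 0.0549
```

Free descent; continue.

Emit:
jog_arm([
  [[0, 0, -0.1], [0, 0, 0]],
  [[0, 0, -0.1], [0, 0, 0]],
  [[0, 0, -0.05], [0, 0, 0]],
  [[0, 0, 0], [0, 0, 0]],
  [[0, 0, 0], [0, 0, 0]],
])

```text
clock: 22.5
eef_pos: [0.4888, -0.1348, 0.1037]
eef_rot: [-1.149, -2.923, 0.0]
force: [-0.3, 0.1, -1.4]
gripper_width: 0.0552
```

Emit:
jog_arm([
  [[0, 0, -0.05], [0, 0, 0]],
  [[0, 0, -0.05], [0, 0, 0]],
  [[0, 0, 0], [0, 0, 0]],
  [[0, 0, 0], [0, 0, 0]],
])

```text
clock: 22.9
eef_pos: [0.4891, -0.1347, 0.1029]
eef_rot: [-1.149, -2.924, 0.0]
force: [0.0, -0.1, -0.9]
gripper_width: 0.0549
```

Emit:
jog_arm([
  [[0, 0, -0.05], [0, 0, 0]],
  [[0, 0, -0.03], [0, 0, 0]],
  [[0, 0, 0], [0, 0, 0]],
  [[0, 0, 0], [0, 0, 0]],
])

```text
clock: 23.3
eef_pos: [0.4891, -0.1347, 0.1021]
eef_rot: [-1.149, -2.924, 0.0]
force: [-0.5, -0.6, -1.5]
gripper_width: 0.0552
```

Emit:
jog_arm([
  [[0, 0, -0.03], [0, 0, 0]],
  [[0, 0, 0], [0, 0, 0]],
  [[0, 0, 0], [0, 0, 0]],
])

```text
clock: 23.6
eef_pos: [0.4891, -0.1348, 0.1019]
eef_rot: [1.149, 2.924, -0.0]
force: [-0.3, 0.2, -0.4]
gripper_width: 0.0551
```

Emit:
jog_arm([
  [[0, 0, -0.03], [0, 0, 0]],
  [[0, 0, 0], [0, 0, 0]],
  [[0, 0, 0], [0, 0, 0]],
])

```text
clock: 23.9
eef_pos: [0.4892, -0.1347, 0.1017]
eef_rot: [1.149, 2.924, 0.0]
force: [-0.0, 1.0, 2.4]
gripper_width: 0.0545
```

Dropped onto the step (TCP .1017, origin about -15.2 mm). Now clockwise.

Emit:
jog_arm([
  [[0, 0, 0], [0, 0, -2]],
  [[0, 0, 0], [0, 0, -2]],
  [[0, 0, 0], [0, 0, -2]],
  [[0, 0, -0.013], [0, 0, -2]],
  [[0, 0, 0], [0, 0, 0]],
  [[0, 0, 0], [0, 0, 0]],
])

```text
clock: 24.5
eef_pos: [0.4895, -0.1348, 0.1017]
eef_rot: [1.349, 2.836, 0.0]
force: [-0.0, -0.4, 1.9]
gripper_width: 0.0551
```

Emit:
jog_arm([
  [[0, 0, -0.013], [0, 0, -2]],
  [[0, 0, -0.013], [0, 0, -2]],
  [[0, 0, -0.013], [0, 0, -2]],
  [[0, 0, 0], [0, 0, 0]],
  [[0, 0, 0], [0, 0, 0]],
])

```text
clock: 25.0
eef_pos: [0.4894, -0.1349, 0.1013]
eef_rot: [1.495, 2.762, 0.0]
force: [0.2, -1.0, 2.4]
gripper_width: 0.0551
```

Good tracking; continue.

Emit:
jog_arm([
  [[0, 0, -0.013], [0, 0, -2]],
  [[0, 0, -0.013], [0, 0, -2]],
  [[0, 0, -0.013], [0, 0, -2]],
  [[0, 0, -0.013], [0, 0, -2]],
  [[0, 0, 0], [0, 0, 0]],
  [[0, 0, 0], [0, 0, 0]],
])

```text
clock: 25.6
eef_pos: [0.4893, -0.1349, 0.1007]
eef_rot: [1.684, 2.651, 0.0]
force: [0.3, -0.8, 4.2]
gripper_width: 0.0549
```

Emit:
jog_arm([
  [[0, 0, -0.013], [0, 0, -2]],
  [[0, 0, -0.013], [0, 0, -2]],
  [[0, 0, -0.013], [0, 0, -2]],
  [[0, 0, -0.013], [0, 0, -2]],
  [[0, 0, 0], [0, 0, 0]],
  [[0, 0, 0], [0, 0, 0]],
])

```text
clock: 26.2
eef_pos: [0.4893, -0.1348, 0.1002]
eef_rot: [1.865, 2.528, 0.0]
force: [-0.7, -0.2, 4.6]
gripper_width: 0.0554
```

Emit:
jog_arm([
  [[0, 0, -0.013], [0, 0, -2]],
  [[0, 0, -0.013], [0, 0, -2]],
  [[0, 0, -0.013], [0, 0, -2]],
  [[0, 0, -0.013], [0, 0, -2]],
  [[0, 0, 0], [0, 0, 0]],
  [[0, 0, 0], [0, 0, 0]],
])

```text
clock: 26.8
eef_pos: [0.4893, -0.1348, 0.0996]
eef_rot: [2.037, 2.391, 0.0]
force: [1.1, -0.5, 5.1]
gripper_width: 0.0551
```

Emit:
jog_arm([
  [[0, 0, -0.01], [0, 0, -2]],
  [[0, 0, -0.013], [0, 0, -2]],
  [[0, 0, -0.013], [0, 0, -2]],
  [[0, 0, -0.013], [0, 0, -2]],
  [[0, 0, 0], [0, 0, 0]],
  [[0, 0, 0], [0, 0, 0]],
])

```text
clock: 27.4
eef_pos: [0.4891, -0.1348, 0.099]
eef_rot: [2.199, 2.244, 0.0]
force: [0.4, -0.9, 4.8]
gripper_width: 0.0549
```

Emit:
jog_arm([
  [[0, 0, -0.013], [0, 0, -2]],
  [[0, 0, -0.013], [0, 0, -2]],
  [[0, 0, -0.013], [0, 0, -2]],
  [[0, 0, -0.013], [0, 0, -2]],
  [[0, 0, 0], [0, 0, 0]],
  [[0, 0, 0], [0, 0, 0]],
])

```text
clock: 28.0
eef_pos: [0.4891, -0.1348, 0.0985]
eef_rot: [2.35, 2.085, 0.0]
force: [-0.3, -1.1, 5.6]
gripper_width: 0.0551
```

Emit:
jog_arm([
  [[0, 0, -0.013], [0, 0, -2]],
  [[0, 0, -0.013], [0, 0, -2]],
  [[0, 0, 0], [0, 0, 0]],
  [[0, 0, 0], [0, 0, 0]],
])

```text
clock: 28.4
eef_pos: [0.4892, -0.1348, 0.0983]
eef_rot: [2.421, 2.001, 0.0]
force: [-0.7, 0.4, 4.5]
gripper_width: 0.0553
```

```bash
python3 -c "
from h import *
s=manip.read_state();print(s['eef_pos'],s['force'],s['moment'])"
```

```text
[ 0.48918204 -0.13475302  0.09827324] [-0.69874764  0.43813627  4.53362283] [-0.07614878  0.09101823 -0.09995727]
```

Emit:
jog_arm([
  [[0, 0, -0.01], [0, 0, -1]],
  [[0, 0, -0.01], [0, 0, -1]],
  [[0, 0, -0.005], [0, 0, -1]],
  [[0, 0, 0], [0, 0, -1]],
  [[0, 0, 0], [0, 0, 0]],
  [[0, 0, 0], [0, 0, 0]],
])

```text
clock: 29.0
eef_pos: [0.4891, -0.1348, 0.098]
eef_rot: [2.49, 1.916, 0.0]
force: [-0.8, -0.2, 4.2]
gripper_width: 0.0549
```

```bash
python3 -c "
from h import *
s=manip.read_state();print(s['eef_pos'],s['force'],s['moment'])"
```

```text
[ 0.48910934 -0.13478627  0.09800105] [-0.7937209  -0.24901336  4.21798738] [-0.17797803  0.17886145 -0.04270808]
```

Emit:
jog_arm([
  [[0, 0, 0], [0, 0, -1]],
  [[0, 0, 0], [0, 0, -1]],
  [[0, 0, 0], [0, 0, 0]],
  [[0, 0, 0], [0, 0, 0]],
])

```text
clock: 29.4
eef_pos: [0.4893, -0.1348, 0.098]
eef_rot: [2.523, 1.871, 0.0]
force: [0.3, -0.3, 4.5]
gripper_width: 0.0551
```

```bash
python3 -c "
from h import *
s=manip.read_state();print(s['eef_pos'],s['force'],s['moment'])"
```

```text
[ 0.48926816 -0.13477317  0.09795446] [ 0.25246578 -0.32347625  4.45364147] [-0.36907695 -0.15500868  0.06163685]
```

Depth is about 19 mm and the moment is starting to rise. Release and retreat.

Emit:
jog_arm([
  [[0, 0, 0], [0, 0, 0]],
  [[0, 0, 0], [0, 0, 0]],
  [[0, 0, 0], [0, 0, 0]],
  [[0, 0, 0], [0, 0, 0]],
  [[0, 0, 0], [0, 0, 0]],
  [[0, 0, 0], [0, 0, 0]],
  [[0, 0, 1], [0, 0, 0]],
  [[0, 0, 2], [0, 0, 0]],
  [[0, 0, 4], [0, 0, 0]],
  [[0, 0, 4], [0, 0, 0]],
], gripper=8.5)

```text
clock: 30.4
eef_pos: [0.4886, -0.1348, 0.2097]
eef_rot: [-2.524, -1.87, 0.001]
force: [1.4, -0.1, 1.1]
gripper_width: 0.0853
```

Emit:
jog_arm([
  [[0, 0, 4], [0, 0, 0]],
  [[0, 0, 1], [0, 0, 0]],
  [[0, 0, 0], [0, 0, 0]],
  [[0, 0, 0], [0, 0, 0]],
  [[0, 0, 0], [0, 0, 0]],
])

```text
clock: 30.9
eef_pos: [0.4883, -0.1346, 0.2563]
eef_rot: [-2.522, -1.869, 0.004]
force: [0.0, 0.5, -0.2]
gripper_width: 0.085
```

```bash
python3 p.py fin .4891 -.1346 .127
python3 - <<'E'
from h import *
W=np.load('fin.npz')['W']; d=np.hypot(W[...,0]-.4891,W[...,1]+.1346)
for a,b in [(0,.015),(.021,.027),(.03,.034)]:
    q=W[(d>a)&(d<b)&(W[...,2]>.085)][:,2]; print(a,b,len(q),np.percentile(q,[5,50,95]))
q=W[(d>.019)&(d<.026)&(abs(W[...,2]-.127)<.006)]
A=np.c_[q[:,:2],np.ones(len(q))]; print('tilt',np.linalg.lstsq(A,q[:,2],rcond=None)[0])
E
```

```text
pts 3123 z med 0.12736337969475967
enc 488.9017333984375 -134.04100036621094 28.273826599121094
0 0.015 6902 [0.12771175 0.34303662 0.35544252]
0.021 0.027 6155 [0.12656055 0.35390567 0.35961218]
0.03 0.034 3911 [0.09560949 0.34736891 0.35869348]
tilt [-0.0047983   0.00023324  0.1294544 ]
```

View pics/fin.png

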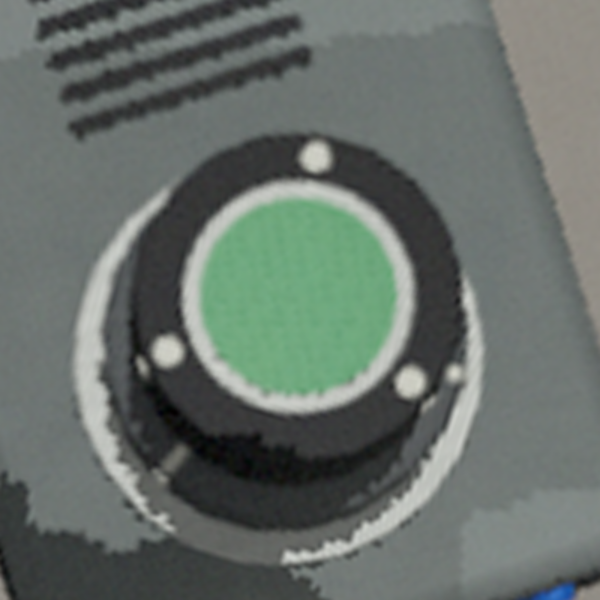

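The final view shows the eyepiece seated and upright, centred at (298,297), with dots at (316,156), (167,350) and (410,381). Its yaw is -7.3°, where the commanded turns give -8.1°. The top is at z 0.127, the home height.

```bash
python3 -c "
from workcell import manip
print(manip.sign_off())"
```

```text
the job is handed in; nothing more can be done
None
```

The black eyepiece is screwed home in the viewer's tube, released, and the job is handed in. No verdict was reported.

- **Pick-up:** I gripped the eyepiece in two perpendicular directions to centre it, then carried it to the tube.
- **On the crests:** I set it on the thread with the dots within about 1° of the lines.
- **Backward turn:** I turned it about 38° anticlockwise, where the force fell away, then lowered it about 6.5 mm onto the step.
- **Forward turn:** I turned it 64° clockwise, following the ramp down. The highest vertical force I read at the wrist was about 6 N, against the 35 N limit.

**Last checks:**
- **Height:** the top of the eyepiece read z ≈ 0.127 m, which puts its origin about 18.6–19 mm below the mouth.
- **Position:** its centre was within about 1 mm of the tube's axis, tilted about 0.005 rad.
- **Yaw:** the image gave -7.3°, and the commanded turns give -8.1°.
- **Gripper:** open and about 16 cm clear of the collar.

**Not certain:** the end stop showed only as a slight rise in the turning moment, about the size of the noise. "Home" therefore rests mainly on the measured depth. I did not re-check the other objects on the table with a camera, though the arm never came near enough to move them.

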